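Hold a washed housing over the live air nozzles

TASK

Take the washed aluminium housing with two bores out of the wire basket and bring it, upright, over the pair of air nozzles on the blow-off stand whose shut-off valve is open (red handle in line with its pipe; across the pipe means shut). Hold it still there with each bore centred over a nozzle and its underside hovering about 1 cm above the nozzle tips, ready to be blown through, and finish while still holding it: do not set it down or let go. On the way the housing must not touch the stand, its nozzles or its yellow splash guard, and the other loose things stay where they are.

Things in the scene. Friction and masses are not known exactly. Their poses are not given: they have to be found in the camera images.
- housing: bare aluminium block, 92 mm (its x) by 46 mm (its y) by 55 mm tall, about 0.5 kg, long sides flat and parallel; an 18 mm round boss on each short end makes it 110 mm long overall. Two vertical through bores, 22 mm diameter, at x = +24 and -24 mm, y = 0. The same either way round. It starts upright on the basket's floor. Origin: centre of its underside; z up.
- basket: fixed wire basket, inside 300 mm (its x) by 220 mm (its y), walls 4 mm thick and 70 mm high above the bench, floor top 6 mm above the bench. Origin: centre of its underside; z up. The housing's centre lies in the -x half, the bearing ring and the valve cap near the +x wall.
- stand: fixed blow-off stand on a 300 x 360 mm base plate. Two blue blocks (85 x 45 mm, tops 50 mm above the bench) at its y = +85 and -85 mm, x = 0, each carry two upright brass nozzles, 12 mm diameter tapering to 8 mm, tips 110 mm above the bench. Feed pipes run along x to the blocks from a header pipe at x = +155 mm. Origin: between the two blocks, at bench height; z up.
- nozzles_left (a point): point midway between the two nozzle tips of the stand's +y pair, at tip height (110 mm above the bench); axes as the stand's: the two nozzles are 24 mm either side of it along x
- nozzles_right (a point): the same point for the stand's -y pair
- guard_top (a point): middle of the upper edge of the stand's yellow splash guard, 160 mm above the bench: an upright panel 6 mm thick (stand's y) and 240 mm long (stand's x), standing between the nozzles and the basket at the stand's y = +165 mm
- valve_open: fixed brass ball valve whose red handle (72 mm long, top 69 mm above the bench) lies in line with its feed pipe: open, air on. It sits on the feed pipe of one of the two nozzle pairs (either), 100 mm to the stand's +x from that pair's midpoint. Origin: under the valve's stem, at bench height.
- valve_shut: the same kind of valve on the other pair's feed pipe, with the red handle across the pipe: shut. Origin: under the valve's stem, at bench height.
- bearing_ring: bystander: loose steel ring, 52 mm outside diameter, 20 mm high, in the basket. Origin: centre of its underside.
- valve_cap: bystander: loose brass stepped cap, 44 mm in diameter, 45 mm high, in the basket. Origin: centre of its underside.
- cleaner: bystander: loose white plastic bottle with a red cap, 50 mm in diameter, 100 mm high, standing on the bench beyond the gap between basket and stand. Origin: centre of its underside.
Things that resemble listed ones, but are neither listed nor needed, are in the scene too. What is shaped like the housing but green is not meant.

How it is judged:
By the outcome, as a careful person would: the job done as asked, in the order asked, and still so for the second after the job is handed in, while the arm keeps its last pose, push and grip.
It also fails if it takes over 48 s, if anything falls off the work surface, if the arm or the gripper's body presses on something with over 40 N, if the wrist force passes 120 N, or if a joint passes its speed limit or range.

ROBOT

A 7-joint arm with a two-finger parallel gripper is mounted at the origin on the work surface. World frame = base frame: x ahead of the robot, y to its left, z up, the work surface at z = 0. Lengths are in m, angles in rad, forces in N, time in s.
With the tool pointing down it reaches from about 0.4 to 0.85 m from the base axis. Payload 10.4 kg.
Tool frame: the origin (TCP) lies between the finger pads; the fingertips stand 17 mm ahead of it and the grasp point (between the pads) lies 2 mm behind it; x points along the fingers, y is the direction in which the jaws open and shut, and the axes are right-handed (so a half turn about x gives the same grasp; the last joint's range is limited). The gripper opens to 87 mm and grips with 3 to 60 N. Pads are 19 mm wide; open, the fingers measure 117 mm over their backs; the gripper's body (75 mm by 190 mm) begins 51 mm behind the grasp point.
Start: joints at [1.211, 0.332, -0.065, 1.46, 0.022, 1.35, -0.088], TCP at [0.207, -0.59, 0.24] pointing down, gripper open.
Joint ranges: [-2.6, 2.6], [-0.5, 2.12], [-1.47, 1.34], [0.16, 2.42], [-1.27, 4.41], [0.06, 2.06], [-2.6, 2.6]. Speed limits (rad/s): [2.22, 2.22, 2.79, 2.79, 3.14, 3.14, 3.14].

INTERFACE

Orientations are given as a unit quaternion [x, y, z, w].
In Python, from bench import r, optics, close_job gives the robot as it stands.
- The arm moves only by the shell command python3 -m inch 'ROWS' [OPENING] [FORCE]. ROWS is JSON, a list of rows, each an object with "translation": the shift along the tool's x, y, z in cm, a list of three; "spin": the turn about the tool's x in degrees. In form: [{"translation": [tx, ty, tz], "spin": spin}, ...]. A call has 1 to 20 rows; each row shifts and turns the pose as measured when the row begins, along the tool's axes as they then stand; what a row does not reach is not made up. A row lasts 1/8 s, in which the tool goes at most 62.5 mm and 10.7 degrees, less where a joint would pass 70% of its speed; a pose out of reach is approached as far as the arm can. A call is refused whole if a number of a shift passes 6.25 or a number of a turn 10.7, either way. A call with a gripper value outside its range is refused whole. OPENING is the closure, from 0 (fully open) to 1 (shut), set as the call begins (- or left out, the last holds). The fingers move at their own pace and stop on an object; FORCE is the grip in N (left out, the last holds). Time passes only in rows, so rows that do not move let the fingers close. It gives the time, the measured TCP pose, the force and the opening at its end, in the units of the state.
- r.read_state(): the state, without advancing time (a new reading comes with each control period).
- optics.camera(name): name is "scene" or "side" or "wrist"; returns the picture (400x640x3 uint8, red, green, blue); there is no depth.
- optics.camera_model(name): a dict with "camera_matrix" (3x3 intrinsics, pixels), "world_from_camera" (4x4, takes a point from camera to world coordinates); the wrist camera has in their place "tool_from_camera" (4x4, takes a point from camera to tool coordinates, whose origin is the TCP and whose axes are the tool frame's). Camera axes: x right, y down, z forward; pixel columns grow to the right and rows downward; lengths in m; the calibration is good to about 2 mm. A picture is of the moment at which its call begins: read the wrist's pose just before it. camera_model takes no time and is no camera call.
- close_job(): hands the job in, once; it reports no verdict.
The state is a dict: "time": time; "joint_positions": joint angles; "joint_vel": joint speeds; "joint_torque": joint torques, N m; "ee_pos": TCP position; "eef_rot": TCP orientation; "ft_force": force on the tool from outside, world axes, zero at the start; "torque": the same for the moment, N m; "width": finger opening in m.
Only numpy, scipy, OpenCV 4.12 (cv2) and the standard library are available. Lean on these libraries where they do the work, as an engineer would, in place of code of your own. Each camera call takes 0.05 s, during which the arm holds its last target.

## Working session

There is one attempt and no reset: what is moved stays moved. The work goes in short steps, Python scripts to look and compute and a shell command to move; the robot and the scene stay as the last step left them, time stands still between calls to the robot, and variables do not carry over. Pictures are saved under pics/ and viewed, and the job is handed in when it is done.

```bash
ls; mkdir -p pics; python3 - <<'E'
from bench import r, optics
import cv2, numpy as np
np.set_printoptions(precision=4,suppress=True)
s=r.read_state(); print(s)
for n in ("scene","side","wrist"):
    m=optics.camera_model(n); print(n,m)
for n in ("scene","side","wrist"):
    cv2.imwrite(f"pics/{n}0.png",cv2.cvtColor(optics.camera(n),cv2.COLOR_RGB2BGR))
E
```

```text
pics
{'time': 0.0, 'joint_positions': array([ 1.2114,  0.3329, -0.0647,  1.4609,  0.0216,  1.3499, -0.0885]), 'joint_vel': array([-0.0023,  0.001 ,  0.0001, -0.0002, -0.0008, -0.0002, -0.0012]), 'joint_torque': array([  0.0001, -62.3236,   0.0249, -38.9895,  -0.0612,   0.0396,
         0.0001]), 'ee_pos': array([ 0.2064, -0.5895,  0.2388]), 'eef_rot': array([-0.697 , -0.119 ,  0.6972, -0.118 ]), 'ft_force': array([ 0.2813, -0.4077, -0.1811]), 'torque': array([ 0.0173, -0.0685, -0.0208]), 'width': 0.08694691753285039}
scene {'camera_matrix': array([[462.6238,   0.    , 321.318 ],
       [  0.    , 462.6238, 195.9535],
       [  0.    ,   0.    ,   1.    ]]), 'world_from_camera': array([[-0.6694,  0.4658, -0.5787,  1.2486],
       [ 0.7428,  0.4062, -0.5323,  0.764 ],
       [-0.0129, -0.7861, -0.6179,  0.9322],
       [ 0.    ,  0.    ,  0.    ,  1.    ]])}
side {'camera_matrix': array([[369.1057,   0.    , 321.692 ],
       [  0.    , 369.1057, 200.5732],
       [  0.    ,   0.    ,   1.    ]]), 'world_from_camera': array([[-0.986 , -0.0865,  0.1426,  0.3269],
       [-0.1667,  0.5235, -0.8355,  1.0486],
       [-0.0024, -0.8476, -0.5306,  0.7532],
       [ 0.    ,  0.    ,  0.    ,  1.    ]])}
wrist {'camera_matrix': array([[295.6121,   0.    , 319.8158],
       [  0.    , 295.6121, 198.9663],
       [  0.    ,   0.    ,   1.    ]]), 'tool_from_camera': array([[-0.0005, -0.2616,  0.9652, -0.1449],
       [ 1.    , -0.    ,  0.0005, -0.    ],
       [-0.0001,  0.9652,  0.2616, -0.0713],
       [ 0.    ,  0.    ,  0.    ,  1.    ]])}
```

View pics/scene0.png

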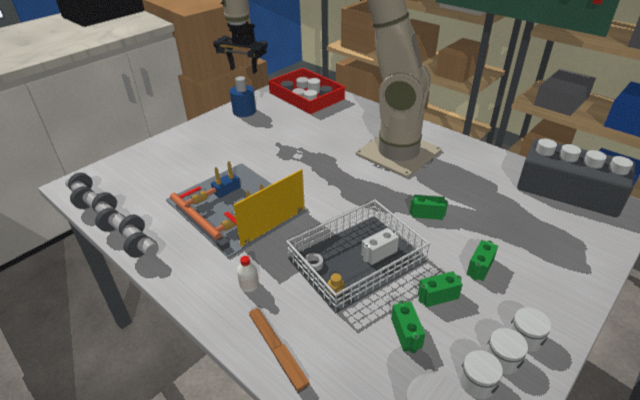

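View pics/side0.png

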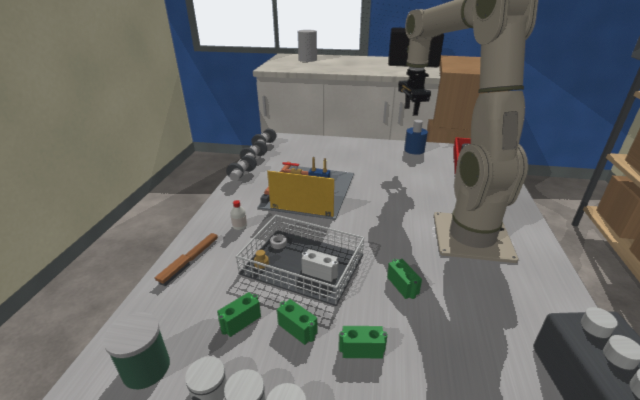

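View pics/wrist0.png

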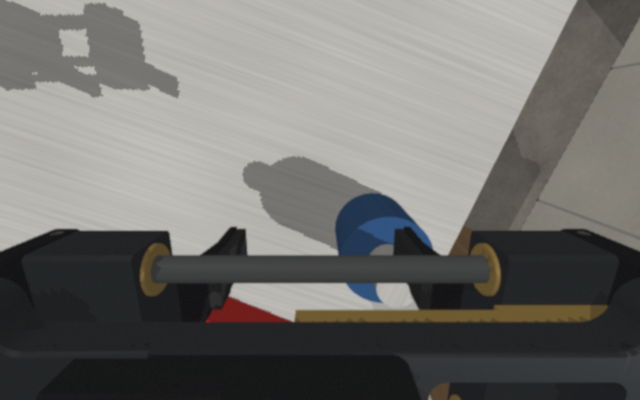

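The scene picture shows the bare grey housing in the basket at about (380,245). Four green look-alikes stand on the bench at (429,206), (482,259), (440,289) and (408,325). The stand is at about (230,205). Next I'll enlarge these areas.

```bash
python3 - <<'E'
import cv2
a=cv2.imread("pics/scene0.png")
def crop(im,x,y,w,h,f,n): cv2.imwrite(n,cv2.resize(im[y:y+h,x:x+w],None,fx=f,fy=f,interpolation=cv2.INTER_CUBIC))
crop(a,280,195,160,120,5,"pics/c_basket.png")
crop(a,160,150,160,110,5,"pics/c_stand.png")
b=cv2.imread("pics/side0.png")
crop(b,220,210,160,110,5,"pics/s_basket.png")
crop(b,250,145,110,80,7,"pics/s_stand.png")
E
```

```text
(no output)
```

View pics/c_basket.png

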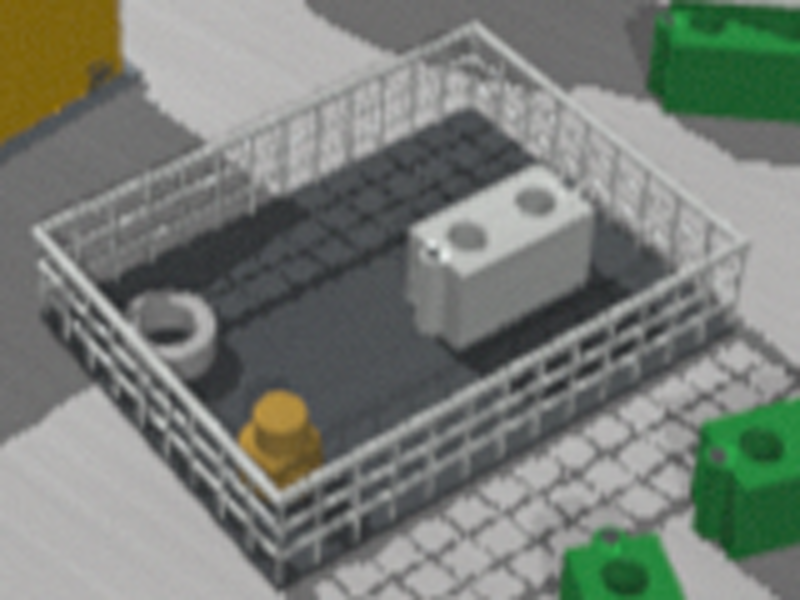

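View pics/c_stand.png

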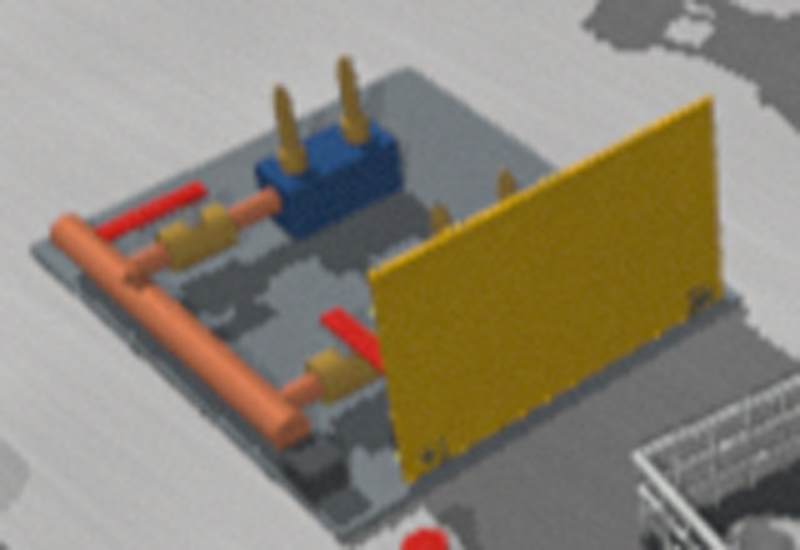

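View pics/s_basket.png

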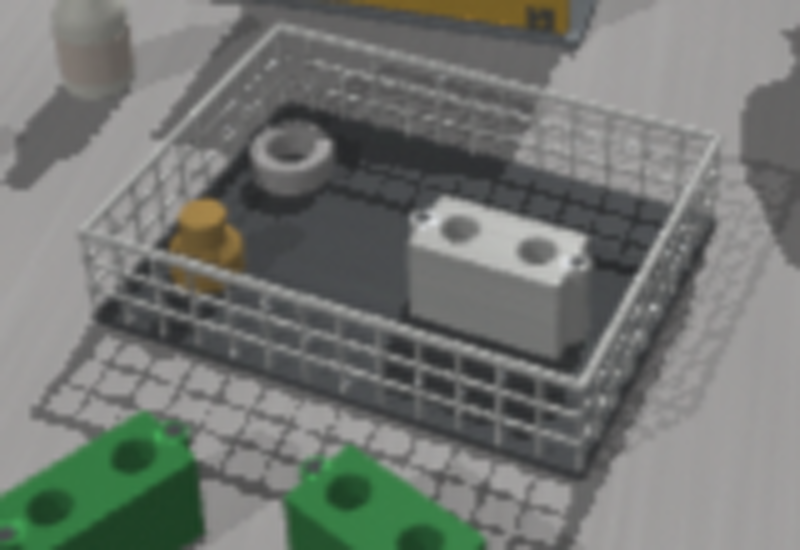

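View pics/s_stand.png

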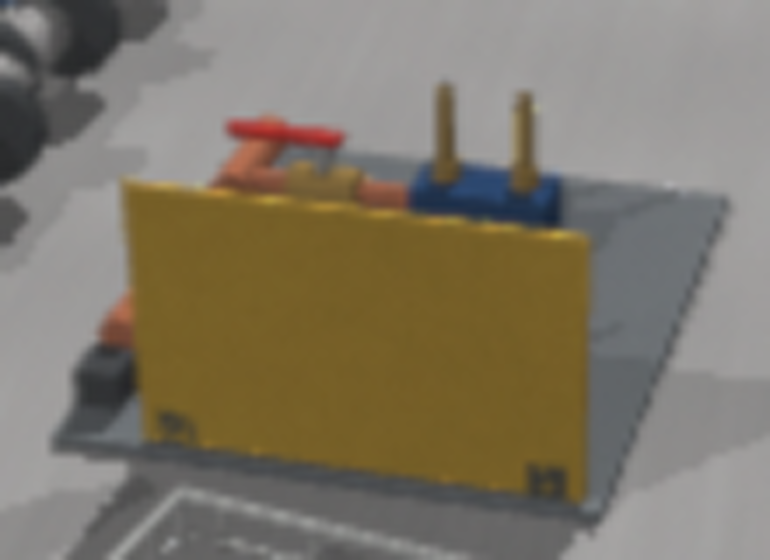

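Candidates for the target:
- The bare grey block in the basket, at scene (380,240) and side (320,262). This matches the description, and both bores are visible in the crop.
- The four green blocks, which the task excludes.

Valves, from the stand crops: the far pair's handle, scene (181–201,197–188), runs parallel to its pipe, so it is open. The near pair's handle, scene (225–236,213–223), lies across its pipe, so it is shut. The target is therefore the far pair. Next I'll triangulate.

```bash
cat > h.py <<'E'
from bench import r, optics
import numpy as np, cv2
from scipy.spatial.transform import Rotation as R
np.set_printoptions(precision=4,suppress=True)
def model(n,s=None):
    m=optics.camera_model(n);K=np.array(m["camera_matrix"])
    if n=="wrist":
        T=np.eye(4);T[:3,:3]=R.from_quat(s["eef_rot"]).as_matrix();T[:3,3]=s["ee_pos"]
        return K,T@np.array(m["tool_from_camera"])
    return K,np.array(m["world_from_camera"])
def onz(n,p,z,s=None):
    K,T=model(n,s);d=T[:3,:3]@np.linalg.solve(K,[p[0],p[1],1]);return T[:3,3]+d*(z-T[2,3])/d[2]
def proj(n,P,s=None):
    K,T=model(n,s);c=K@(T[:3,:3].T@(np.asarray(P,float)-T[:3,3]));return c[:2]/c[2]
E
python3 - <<'E'
from h import *
def show(l,z,sc=None,sd=None):
    a=[onz("scene",p,z) for p in sc] if sc else None
    b=[onz("side",p,z) for p in sd] if sd else None
    print(l)
    for x in (a,b):
        if x: 
            d=x[1]-x[0]; print(np.array(x)[:,:2].tolist(),'mid',(x[0]+x[1])/2,'len',np.linalg.norm(d),'ang',np.degrees(np.arctan2(d[1],d[0])))
show("bores",.061,[(373.6,242.6),(387.4,235.2)],[(312,255.6),(327.6,260)])
show("farnoz",.11,[(216.2,167.6),(229,162)],[(313.6,157.3),(325,158.6)])
show("nearnoz",.11,[(248,191.4),(261.4,184.4)])
show("guard",.16,[(234.2,204.4),(302.2,169.4)],[(267.7,171),(334.3,178.6)])
sc=[(287.6,241.4),(375.4,200),(429,243.6),(336.4,295)]
sd=[(276,215.6),(363.6,237.6),(336.4,286.4),(236.4,257)]
sd=[(276,215.6),(363.6,237.6),(336.4,286.4),(236.4,257)]
for n,q in(("scene",sc),("side",sd)):
    P=np.array([onz(n,p,.07)[:2] for p in q]);print(n,P.round(3).tolist(),P.mean(0),np.linalg.norm(np.diff(P,axis=0),axis=1))
s=r.read_state();print(R.from_quat(s["eef_rot"]).as_matrix())
E
```

```text
bores
[[0.491177859949816, 0.2560480316304877], [0.4429279324150628, 0.2669003191319231]] mid [0.4671 0.2615 0.061 ] len 0.04945530963529342 ang 167.32407681014152
[[0.49080644459481787, 0.2550925282483216], [0.4439913323781788, 0.2663964153251245]] mid [0.4674 0.2607 0.061 ] len 0.04816048790140753 ang 166.42530103983674
farnoz
[[0.5883668435486629, -0.2889900823020517], [0.541900338725959, -0.283235599301463]] mid [ 0.5651 -0.2861  0.11  ] len 0.04682147098332587 ang 172.9403472846123
[[0.5869141919904104, -0.2837873494169729], [0.5395260869088041, -0.2792950678432715]] mid [ 0.5632 -0.2815  0.11  ] len 0.04760055773793808 ang 174.58467713514315
nearnoz
[[0.6034213060060671, -0.1201446085457859], [0.5545272307517132, -0.11604117801117597]] mid [ 0.579  -0.1181  0.11  ] len 0.0490659631224212 ang 175.20269925710053
guard
[[0.704066113639831, -0.05092573923333932], [0.4689480680402449, -0.027074871731744388]] mid [ 0.5865 -0.039   0.16  ] len 0.2363246903037168 ang 174.2076106261518
[[0.7037265910166564, -0.04585624709759695], [0.46774117019268213, -0.028933923145219254]] mid [ 0.5857 -0.0374  0.16  ] len 0.2365913859155008 ang 175.89838675670552
scene [[0.647, 0.085], [0.35, 0.156], [0.405, 0.374], [0.7, 0.303]] [0.5255 0.2294] [0.3057 0.2252 0.303 ]
side [[0.643, 0.089], [0.351, 0.159], [0.405, 0.372], [0.697, 0.306]] [0.5239 0.2316] [0.2998 0.2199 0.2993]
[[-0.0004  0.3305 -0.9438]
 [ 0.0009 -0.9438 -0.3305]
 [-1.     -0.001   0.    ]]
```

The sizes check out: bore spacing is 48–49 mm, nozzle spacing 47–49 mm, guard length 0.236 m and basket about 0.30 x 0.22 m. Estimates:

| Thing | x, y (m) | Angle of its x axis |
|---|---|---|
| Housing | (0.467, 0.261) | about -13° |
| Far nozzles | (0.564, -0.284) | about -5° |
| Guard | (0.586, -0.038) | – |

Now I'll move up and over the far pair to look at it with the wrist camera.

```bash
python3 -m inch '[{"translation":[-0.8,-2.1,-4.6],"spin":0},{"translation":[-0.8,-2.1,-4.6],"spin":0},{"translation":[-0.8,-2.1,-4.6],"spin":0},{"translation":[-0.8,-2.1,-4.6],"spin":0},{"translation":[-0.8,-2.1,-4.6],"spin":0},{"translation":[-0.8,-2.1,-4.6],"spin":0},{"translation":[-0.8,-2.1,-4.6],"spin":0},{"translation":[-0.8,-2.1,-4.6],"spin":0},{"translation":[0,0,0],"spin":0}]' 0
python3 - <<'E'
from h import *
s=r.read_state();print(s["time"],s["ee_pos"],s["joint_positions"],R.from_quat(s["eef_rot"]).as_matrix())
im=optics.camera("wrist");cv2.imwrite("pics/w1.png",cv2.cvtColor(im,cv2.COLOR_RGB2BGR))
E
```

```text
time: 1.27
ee_pos: [0.5059, -0.3001, 0.3019]
eef_rot: [-0.696, -0.12, 0.698, -0.116]
ft_force: [-0.6, 0.3, -0.8]
width: 0.0875
1.275 [ 0.5059 -0.3001  0.3019] [ 0.7225  0.2487 -0.3209  1.4459  0.0751  1.4645 -0.8337] [[-0.0034  0.3284 -0.9445]
 [ 0.0049 -0.9445 -0.3284]
 [-1.     -0.0057  0.0016]]
```

View pics/w1.png

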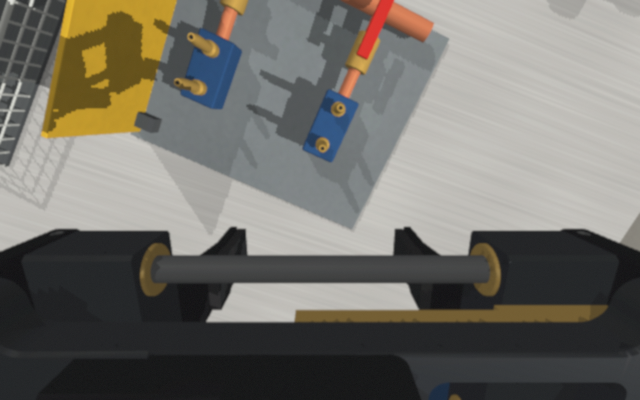

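The wrist view shows the whole stand. The far pair's nozzles are at about (338,108) and (322,146). Its red handle at (376,28) lies along its pipe, so that pair is open. Here is an enlarged crop.

```bash
python3 - <<'E'
import cv2
a=cv2.imread("pics/w1.png")
cv2.imwrite("pics/w1c.png",cv2.resize(a[90:165,290:370],None,fx=8,fy=8,interpolation=cv2.INTER_CUBIC))
cv2.imwrite("pics/w1d.png",cv2.resize(a[0:120,160:440],None,fx=2.8,fy=2.8,interpolation=cv2.INTER_CUBIC))
E
```

```text
(no output)
```

View pics/w1c.png

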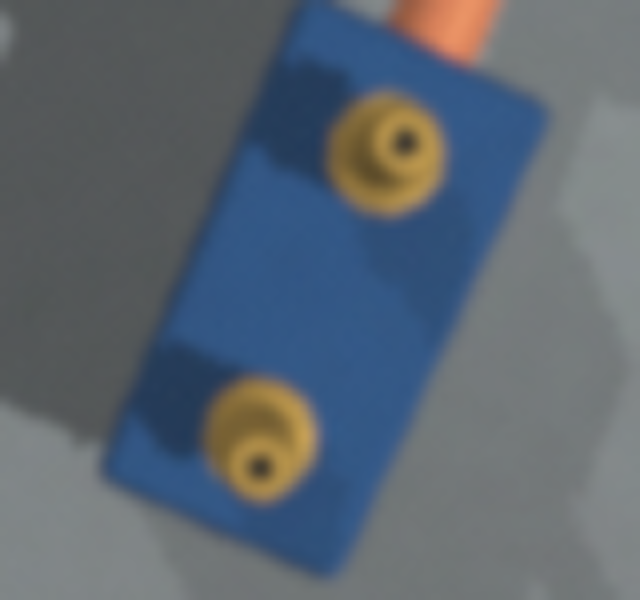

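View pics/w1d.png

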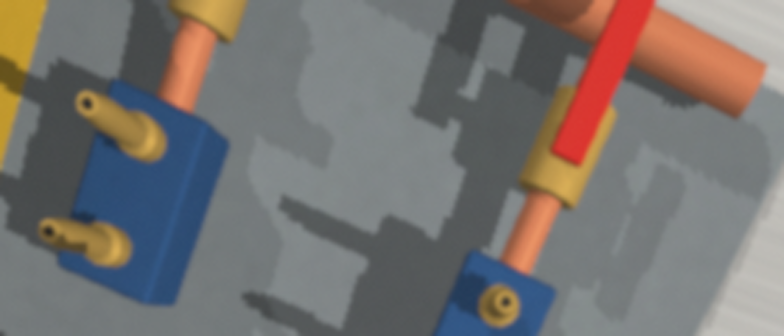

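```bash
python3 - <<'E'
from h import *
s=r.read_state()
for a,b in (((340.1,107.3),(322.1,147.9)),((190.8,36.5),(176.8,82.2))):
    A=onz("wrist",a,.11,s);B=onz("wrist",b,.11,s);d=A-B
    print(A,B,(A+B)/2,np.linalg.norm(d),np.degrees(np.arctan2(d[1],d[0])))
print([proj(n,[.5645,-.2845,.11]) for n in("scene","side")])
E
```

```text
[ 0.5893 -0.2955  0.11  ] [ 0.5417 -0.2913  0.11  ] [ 0.5655 -0.2934  0.11  ] 0.047815393958350105 -5.032318643270889
[ 0.6048 -0.1268  0.11  ] [ 0.5568 -0.1222  0.11  ] [ 0.5808 -0.1245  0.11  ] 0.04823668945347074 -5.557304461240277
[array([223.1322, 164.8806]), array([319.0936, 157.6123])]
```

The spacing (47.8 mm) and angle (-5°) agree, but the wrist view puts y at -0.293, where the fixed cameras gave -0.282 and -0.286. I'll check the same bias at the housing, and at the end align from relative measurements. Now I'll spin to the grasp heading.

```bash
python3 -m inch '[{"translation":[0,0,0],"spin":-10.5},{"translation":[0,0,0],"spin":-10.5},{"translation":[0,0,0],"spin":-10.5},{"translation":[0,0,0],"spin":-10.5},{"translation":[0,0,0],"spin":-10.5},{"translation":[0,0,0],"spin":-10.5},{"translation":[0,0,0],"spin":-10.5},{"translation":[0,0,0],"spin":-10.5},{"translation":[0,0,0],"spin":-10.5},{"translation":[0,0,0],"spin":-10.5},{"translation":[0,0,0],"spin":-10.5},{"translation":[0,0,0],"spin":-10.5},{"translation":[0,0,0],"spin":-10.5},{"translation":[0,0,0],"spin":-10.5}]'
python3 - <<'E'
from h import *
s=r.read_state();M=R.from_quat(s["eef_rot"]).as_matrix();print(s["ee_pos"],s["joint_positions"],M,np.degrees(np.arctan2(M[1,1],M[0,1])))
print(M.T@(np.array([.536,.245,.30])-s["ee_pos"])*100)
im=optics.camera("wrist");cv2.imwrite("pics/w2.png",cv2.cvtColor(im,cv2.COLOR_RGB2BGR))
E
```

```text
time: 3.08
ee_pos: [0.4863, -0.323, 0.295]
eef_rot: [0.068, 0.711, -0.068, 0.697]
ft_force: [0.0, -0.3, 0.1]
width: 0.0869
[ 0.4863 -0.323   0.295 ] [ 0.9891  0.2865 -0.6032  1.4466  0.169   1.4775  1.7645] [[-0.0203  0.1913  0.9813]
 [ 0.0008  0.9815 -0.1913]
 [-0.9998 -0.0031 -0.02  ]] 78.9726056113078
[-0.5564 56.7001 -6.0011]
```

View pics/w2.png

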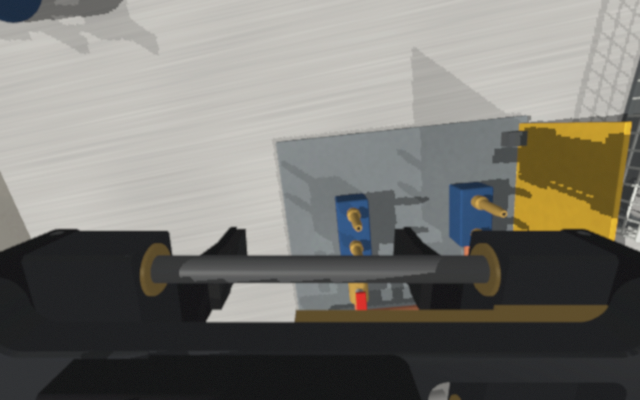

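```bash
python3 - <<'E'
import cv2
a=cv2.imread("pics/w2.png")
cv2.imwrite("pics/w2c.png",cv2.resize(a[190:265,320:400],None,fx=8,fy=8,interpolation=cv2.INTER_CUBIC))
E
```

```text
(no output)
```

View pics/w2c.png

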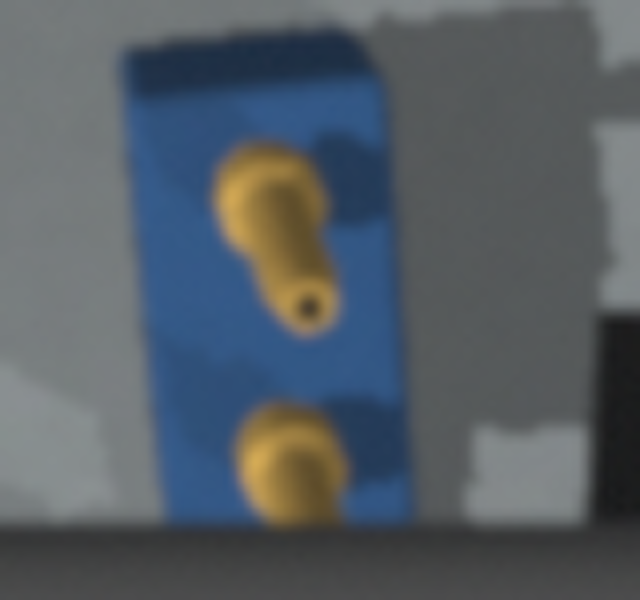

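```bash
python3 -m inch '[{"translation":[0,5.4,-0.6],"spin":0},{"translation":[0,5.4,-0.6],"spin":0},{"translation":[0,5.4,-0.6],"spin":0},{"translation":[0,5.4,-0.6],"spin":0},{"translation":[0,5.4,-0.6],"spin":0},{"translation":[0,5.4,-0.6],"spin":0},{"translation":[0,5.4,-0.6],"spin":0},{"translation":[0,5.4,-0.6],"spin":0},{"translation":[0,5.4,-0.6],"spin":0},{"translation":[0,5.4,-0.6],"spin":0},{"translation":[0,0,0],"spin":0}]'
python3 - <<'E'
from h import *
s=r.read_state();M=R.from_quat(s["eef_rot"]).as_matrix();print(s["ee_pos"],s["joint_positions"],M,np.degrees(np.arctan2(M[1,1],M[0,1])))
im=optics.camera("wrist");cv2.imwrite("pics/w3.png",cv2.cvtColor(im,cv2.COLOR_RGB2BGR))
E
```

```text
time: 4.5
ee_pos: [0.5372, 0.2178, 0.2892]
eef_rot: [0.084, 0.71, -0.089, 0.693]
ft_force: [-0.9, -1.0, -0.4]
width: 0.087
[0.5372 0.2178 0.2892] [ 0.2598  0.3593 -0.9242  1.4495  0.2745  1.4958  0.6647] [[-0.0245  0.2435  0.9696]
 [-0.0046  0.9698 -0.2437]
 [-0.9997 -0.0104 -0.0226]] 75.90461853959316
```

View pics/w3.png

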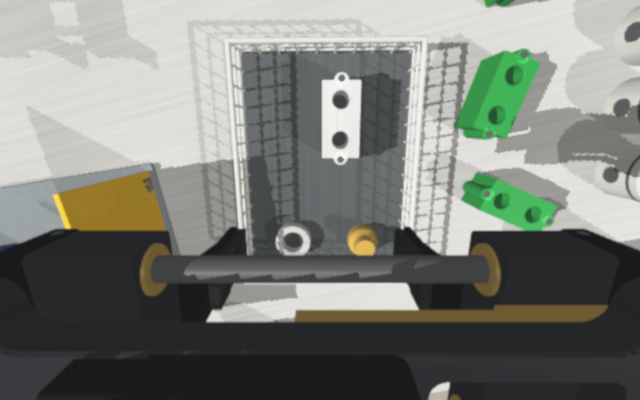

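The wrist view shows the basket from above, with the housing's bores at about (341,100) and (340,140). The ring is at (293,238) and the cap at (362,238).

```bash
python3 - <<'E'
import cv2
a=cv2.imread("pics/w3.png")
cv2.imwrite("pics/w3c.png",cv2.resize(a[65:173,300:390],None,fx=5.5,fy=5.5,interpolation=cv2.INTER_CUBIC))
E
```

```text
(no output)
```

View pics/w3c.png

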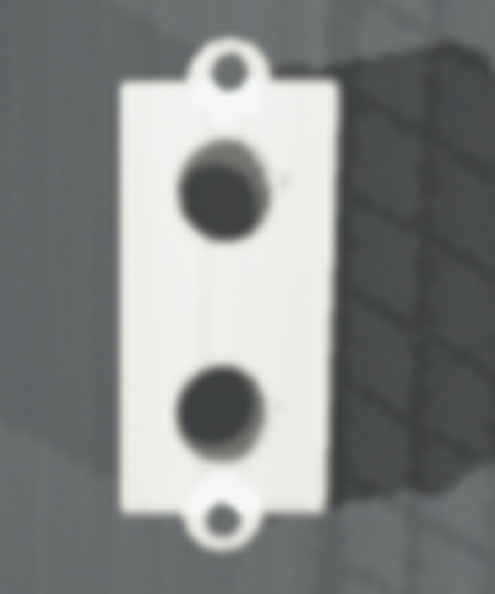

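```bash
python3 - <<'E'
from h import *
s=r.read_state()
A=onz("wrist",(340.3,99.1),.061,s);B=onz("wrist",(339.8,139.7),.061,s);d=B-A
print(A,B,(A+B)/2,np.linalg.norm(d),np.degrees(np.arctan2(d[1],d[0])))
s2=dict(ee_pos=[.4863,-.323,.295],eef_rot=R.from_matrix([[-.0203,.1913,.9813],[.0008,.9815,-.1913],[-.9998,-.0031,-.02]]).as_quat())
print("tip2",onz("wrist",(358.1,227.7),.11,s2))
M=R.from_quat(s["eef_rot"]).as_matrix()
c=(A+B)/2
for g in (c,np.array([.4672,.261,0])):
  t=np.array([g[0],g[1],.15]);print(g,"move cm to above (tool)",M.T@(t-s["ee_pos"])*100)
E
```

```text
[0.4471 0.2606 0.061 ] [0.4937 0.2489 0.061 ] [0.4704 0.2548 0.061 ] 0.0479714355545152 -14.055491415684383
tip2 [ 0.5432 -0.2886  0.11  ]
[0.4704 0.2548 0.061 ] move cm to above (tool) [14.052   2.3525 -7.2241]
[0.4672 0.261  0.    ] move cm to above (tool) [14.0559  2.8786 -7.6864]
```

```bash
python3 -m inch '[{"translation":[3.5,0.6,-1.84],"spin":0},{"translation":[3.5,0.6,-1.84],"spin":0},{"translation":[3.5,0.6,-1.84],"spin":0},{"translation":[3.5,0.6,-1.84],"spin":0},{"translation":[0,0,0],"spin":0}]'
python3 - <<'E'
from h import *
s=r.read_state();M=R.from_quat(s["eef_rot"]).as_matrix();print(s["ee_pos"],s["joint_positions"],M,np.degrees(np.arctan2(M[1,1],M[0,1])))
im=optics.camera("wrist");cv2.imwrite("pics/w4.png",cv2.cvtColor(im,cv2.COLOR_RGB2BGR))
im=cv2.cvtColor(optics.camera("side"),cv2.COLOR_RGB2BGR)
cv2.imwrite("pics/s4.png",cv2.resize(im[160:320,220:400],None,fx=4,fy=3.7))
print(proj("side",s["ee_pos"]),proj("scene",s["ee_pos"]))
E
```

```text
time: 5.18
ee_pos: [0.472, 0.2449, 0.1458]
eef_rot: [0.092, 0.708, -0.103, 0.693]
ft_force: [0.7, 0.6, -0.1]
width: 0.0873
[0.472  0.2449 0.1458] [ 0.2223  0.3614 -0.9271  1.7652  0.3036  1.1957  0.5004] [[-0.0226  0.2726  0.9619]
 [-0.0119  0.962  -0.2729]
 [-0.9997 -0.0176 -0.0185]] 74.17997348546164
[318.8998 230.2121] [376.4443 213.3651]
```

View pics/w4.png

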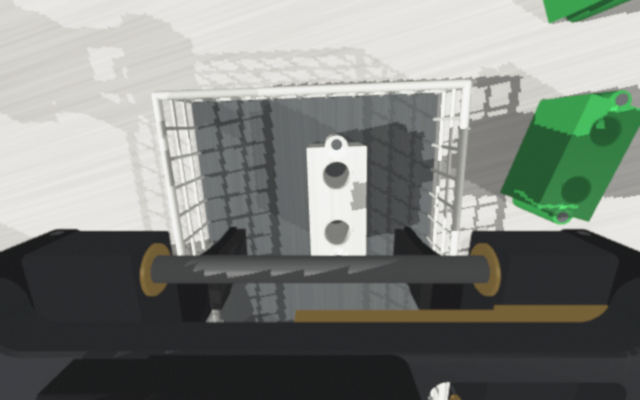

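View pics/s4.png

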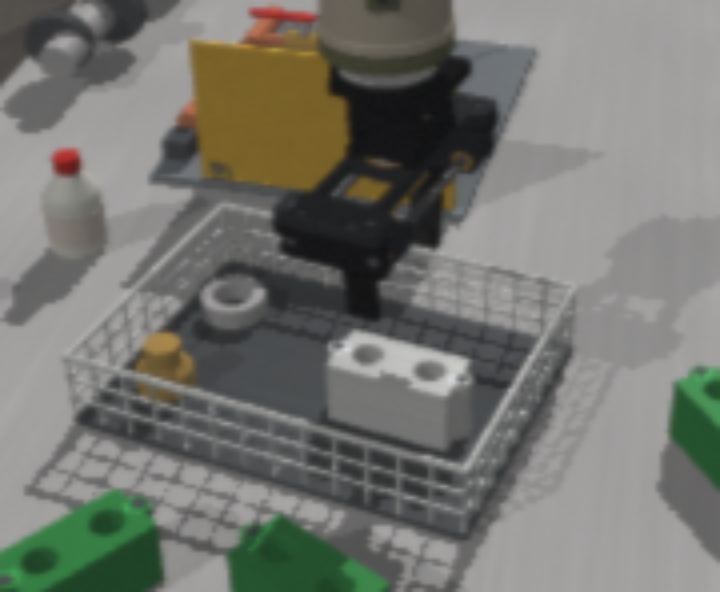

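```bash
python3 - <<'E'
import cv2
a=cv2.imread("pics/w4.png")
cv2.imwrite("pics/w4c.png",cv2.resize(a[125:265,290:385],None,fx=4,fy=4,interpolation=cv2.INTER_CUBIC))
E
```

```text
(no output)
```

View pics/w4c.png

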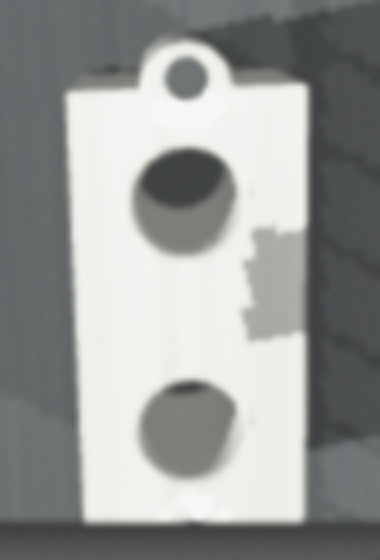

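```bash
python3 - <<'E'
from h import *
s=r.read_state()
A=onz("wrist",(335.6,175.1),.061,s);B=onz("wrist",(336.6,232.1),.061,s);d=B-A
print(A,B,(A+B)/2,np.linalg.norm(d),np.degrees(np.arctan2(d[1],d[0])))
M=R.from_quat(s["eef_rot"]).as_matrix()
c=(A+B)/2
for z in (.1,.038):
  t=np.array([c[0],c[1],z]);print("move cm (tool)",M.T@(t-s["ee_pos"])*100)
E
```

```text
[0.4495 0.2642 0.061 ] [0.4964 0.2524 0.061 ] [0.4729 0.2583 0.061 ] 0.048362805961770866 -14.13196404370278
move cm (tool) [ 4.8366  1.264  -0.4555]
move cm (tool) [11.0353  1.354  -0.3624]
```

```bash
python3 -m inch '[{"translation":[0,1.3,-0.4],"spin":-1.8},{"translation":[0,0,0],"spin":0},{"translation":[2,0,0],"spin":0},{"translation":[2,0,0],"spin":0},{"translation":[2,0,0],"spin":0},{"translation":[0,0,0],"spin":0}]'
python3 - <<'E'
from h import *
s=r.read_state();M=R.from_quat(s["eef_rot"]).as_matrix();print(s["ee_pos"],s["joint_positions"],M,np.degrees(np.arctan2(M[1,1],M[0,1])),s["ft_force"])
t=np.array([.4715,.2585,.039]);print("move cm (tool)",M.T@(t-s["ee_pos"])*100)
im=optics.camera("wrist");cv2.imwrite("pics/w5.png",cv2.cvtColor(im,cv2.COLOR_RGB2BGR))
E
```

```text
time: 6.02
ee_pos: [0.4764, 0.2579, 0.0862]
eef_rot: [0.084, 0.707, -0.091, 0.697]
ft_force: [-0.8, -0.9, 0.9]
width: 0.0869
[0.4764 0.2579 0.0862] [ 0.1594  0.4541 -0.8903  1.8014  0.3906  1.0939  0.4509] [[-0.0157  0.2459  0.9692]
 [-0.009   0.9692 -0.2461]
 [-0.9998 -0.0126 -0.013 ]] 75.76391008669282 [-0.7972 -0.8804  0.8921]
move cm (tool) [ 4.7245  0.0025 -0.4259]
```

View pics/w5.png

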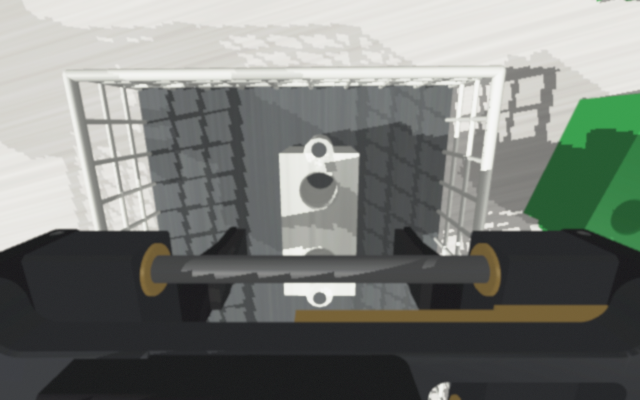

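```bash
python3 - <<'E'
from h import *
s=r.read_state()
A=onz("wrist",(318.5,149.5),.061,s);B=onz("wrist",(319.2,298),.061,s);d=B-A;c=(A+B)/2
print(A,B,c,np.linalg.norm(d),np.degrees(np.arctan2(d[1],d[0])))
M=R.from_quat(s["eef_rot"]).as_matrix()
t=np.array([c[0],c[1],.039]);print("move cm (tool)",M.T@(t-s["ee_pos"])*100)
E
```

```text
[0.4234 0.2706 0.061 ] [0.5173 0.2471 0.061 ] [0.4703 0.2589 0.061 ] 0.09675000674930732 -14.020007242351394
move cm (tool) [ 4.8235 -0.0443 -0.5863]
```

```bash
python3 -m inch '[{"translation":[0,0,-0.55],"spin":0},{"translation":[1.6,0,0],"spin":0},{"translation":[1.6,0,0],"spin":0},{"translation":[1.5,0,0],"spin":0},{"translation":[0,0,0],"spin":0}]'
python3 - <<'E'
from h import *
s=r.read_state();M=R.from_quat(s["eef_rot"]).as_matrix();print(s["ee_pos"],M,np.degrees(np.arctan2(M[1,1],M[0,1])),s["ft_force"])
t=np.array([.4703,.2587,.039]);print("move cm (tool)",M.T@(t-s["ee_pos"])*100)
E
```

```text
time: 6.7
ee_pos: [0.4707, 0.2595, 0.0375]
eef_rot: [0.084, 0.706, -0.091, 0.697]
ft_force: [-0.1, 0.3, 0.0]
width: 0.0869
[0.4707 0.2595 0.0375] [[-0.0135  0.2458  0.9692]
 [-0.0081  0.9692 -0.246 ]
 [-0.9999 -0.0112 -0.0111]] 75.76775660167299 [-0.1132  0.275   0.0491]
move cm (tool) [-0.1487 -0.0867 -0.0238]
```

In place. Closing the gripper now.

```bash
python3 -m inch '[{"translation":[0,0,0],"spin":0},{"translation":[0,0,0],"spin":0},{"translation":[0,0,0],"spin":0},{"translation":[0,0,0],"spin":0},{"translation":[0,0,0],"spin":0},{"translation":[0,0,0],"spin":0}]' 1 45
```

```text
time: 7.45
ee_pos: [0.4715, 0.2597, 0.0386]
eef_rot: [0.085, 0.705, -0.091, 0.698]
ft_force: [0.2, 0.3, -1.0]
width: 0.0459
```

```bash
python3 -m inch '[{"translation":[-1,0,0],"spin":0},{"translation":[-2,0,0],"spin":0},{"translation":[-3,0,0],"spin":0},{"translation":[-4,0,0],"spin":0},{"translation":[-4,0,0],"spin":0},{"translation":[-4,0,0],"spin":0},{"translation":[-3,0,0],"spin":0},{"translation":[-2,0,0],"spin":0},{"translation":[0,0,0],"spin":0}]'
python3 - <<'E'
from h import *
s=r.read_state();M=R.from_quat(s["eef_rot"]).as_matrix();print(s["ee_pos"],s["joint_positions"],M,np.degrees(np.arctan2(M[1,1],M[0,1])),s["ft_force"],s["width"])
im=cv2.cvtColor(optics.camera("side"),cv2.COLOR_RGB2BGR)
cv2.imwrite("pics/s6.png",cv2.resize(im[110:310,220:420],None,fx=3,fy=3))
t=np.array([.5655,-.288,.27]);print("move cm (tool)",M.T@(t-s["ee_pos"])*100)
E
```

```text
time: 8.57
ee_pos: [0.4715, 0.2629, 0.2845]
eef_rot: [0.083, 0.705, -0.089, 0.699]
ft_force: [-0.2, -0.3, -4.8]
width: 0.0456
[0.4715 0.2629 0.2845] [ 0.2465  0.2561 -0.9837  1.569   0.2131  1.4435  0.575 ] [[-0.0096  0.2415  0.9704]
 [-0.0069  0.9704 -0.2416]
 [-0.9999 -0.009  -0.0076]] 76.02372058404531 [-0.2367 -0.3465 -4.8366] 0.0456028469627278
move cm (tool) [  1.7367 -51.1691  22.4412]
```

View pics/s6.png

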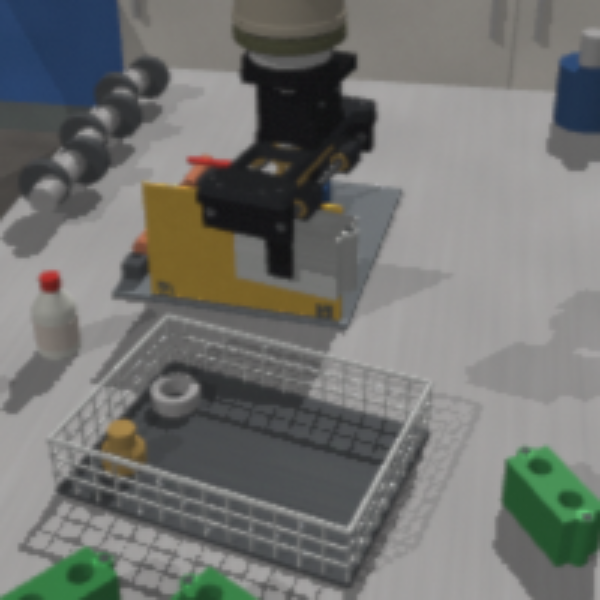

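The housing is out of the basket: it weighs about 4.8 N, the width reads 45.6 mm, and the ring and cap have not moved. I'll carry it over the guard with the underside at about 0.25 m, stopping short of the nozzles to correct.

```bash
python3 -m inch '[{"translation":[0,-2,0.9],"spin":0},{"translation":[0,-4,1.8],"spin":0},{"translation":[0,-4.8,2.1],"spin":0},{"translation":[0,-4.8,2.1],"spin":0},{"translation":[0,-4.8,2.1],"spin":0},{"translation":[0,-4.8,2.1],"spin":0},{"translation":[0,-4.8,2.1],"spin":0},{"translation":[0,-4.8,2.1],"spin":0},{"translation":[0,-4.8,2.1],"spin":0},{"translation":[0,-4,1.8],"spin":0},{"translation":[0,-2.5,1.2],"spin":0},{"translation":[0,-1,0.5],"spin":0},{"translation":[0,0,0],"spin":0}]'
python3 - <<'E'
from h import *
s=r.read_state();M=R.from_quat(s["eef_rot"]).as_matrix();print(s["ee_pos"],s["joint_positions"],M,np.degrees(np.arctan2(M[1,1],M[0,1])),s["ft_force"],s["width"])
t=np.array([.5655,-.288,.22]);print("move cm (tool)",M.T@(t-s["ee_pos"])*100)
E
```

```text
time: 10.25
ee_pos: [0.556, -0.2582, 0.2707]
eef_rot: [0.081, 0.713, -0.085, 0.691]
ft_force: [0.1, 1.2, -4.2]
width: 0.0458
[ 0.556  -0.2582  0.2707] [ 0.8507  0.3858 -0.6628  1.3934  0.2442  1.4726  1.5272] [[-0.0318  0.234   0.9717]
 [-0.0024  0.9722 -0.2342]
 [-0.9995 -0.0097 -0.0303]] 76.46876657187622 [ 0.094   1.1506 -4.1795] 0.045794244475655846
move cm (tool) [ 5.0431 -2.6225  1.7724]
```

```bash
python3 -m inch '[{"translation":[0,0,0],"spin":-2.8},{"translation":[0,0,0],"spin":-2.8},{"translation":[0,0,0],"spin":-2.8},{"translation":[0,0,0],"spin":0}]'
python3 - <<'E'
from h import *
s=r.read_state();M=R.from_quat(s["eef_rot"]).as_matrix();print(s["ee_pos"],s["joint_positions"],M,np.degrees(np.arctan2(M[1,1],M[0,1])),s["ft_force"],s["width"])
t=np.array([.5655,-.288,.22]);print("move cm (tool)",M.T@(t-s["ee_pos"])*100)
for n,c in (("scene",(120,60,240,180)),("side",(250,80,140,105))):
    im=cv2.cvtColor(optics.camera(n),cv2.COLOR_RGB2BGR);cv2.imwrite(f"pics/{n}7.png",im)
    x,y,w,h=c;cv2.imwrite(f"pics/{n}7c.png",cv2.resize(im[y:y+h,x:x+w],(w*800//w,h*800//w),interpolation=cv2.INTER_CUBIC))
E
```

```text
time: 10.75
ee_pos: [0.5563, -0.25, 0.2705]
eef_rot: [0.027, 0.718, -0.027, 0.695]
ft_force: [0.6, 0.0, -4.1]
width: 0.0456
[ 0.5563 -0.25    0.2705] [ 0.8622  0.3864 -0.6921  1.3999  0.2506  1.4742  1.669 ] [[-0.0327  0.0764  0.9965]
 [ 0.0001  0.9971 -0.0765]
 [-0.9995 -0.0024 -0.0326]] 85.61607176678808 [ 0.5823  0.0318 -4.08  ] 0.045626018798711095
move cm (tool) [ 5.014  -3.709   1.3752]
```

View pics/scene7c.png

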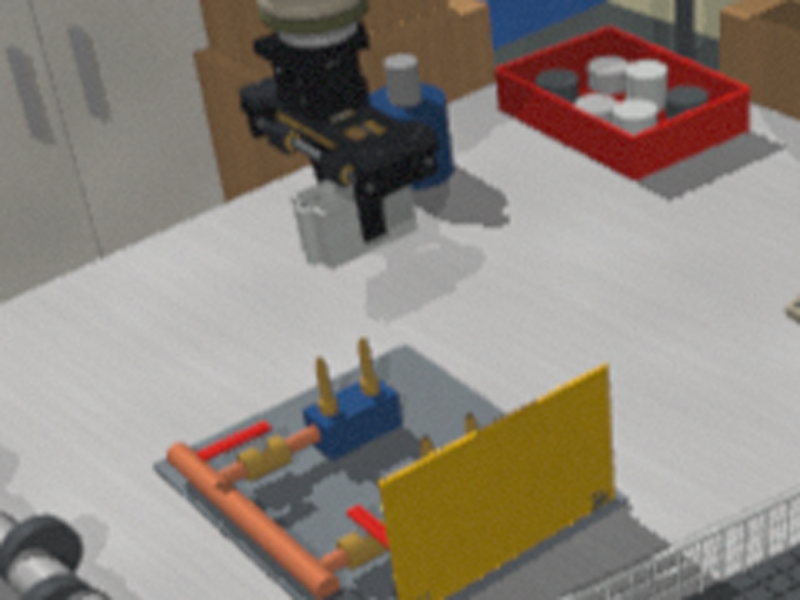

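View pics/side7c.png

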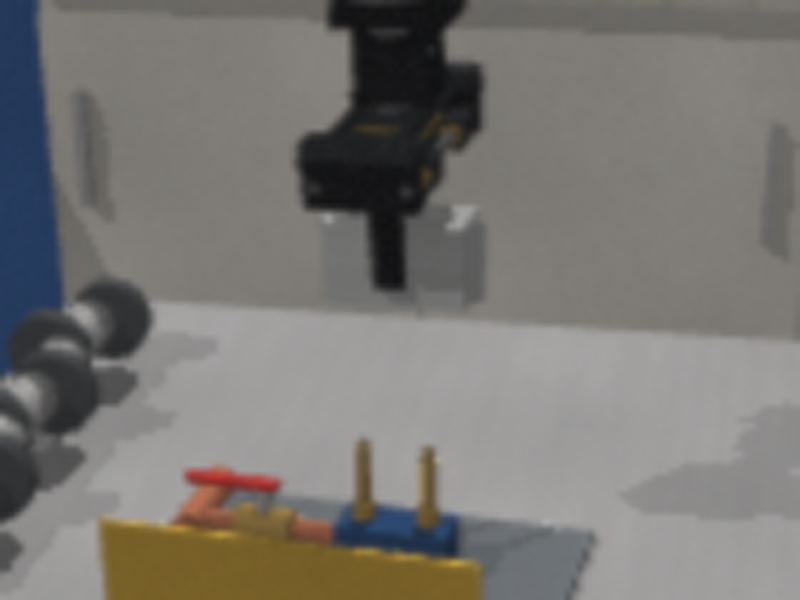

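```bash
cat >> h.py <<'E'
def T_of(p,q): 
    T=np.eye(4);T[:3,:3]=R.from_quat(q).as_matrix();T[:3,3]=p;return T
Tg=T_of([.4715,.2597,.0386],[.085,.705,-.091,.698])
def H_in_tool(dx=-.002):
    M=Tg[:3,:3];yaw=np.arctan2(M[1,1],M[0,1])-np.pi/2
    H=np.eye(4);H[:3,:3]=R.from_euler('z',yaw).as_matrix()
    H[:3,3]=[.4715,.2597,.006]; H[:3,3]+=H[:3,0]*dx
    return np.linalg.inv(Tg)@H
def H_now(s,dx=-.002): return T_of(s["ee_pos"],s["eef_rot"])@H_in_tool(dx)
def overlay(n,im,s,dx,noz,off=(0,0)):
    H=H_now(s,dx);im=im.copy()
    P=lambda v:tuple(int(round(a)) for a in (proj(n,(H@np.array([*v,1]))[:3])*8))
    c=[(sx*.046,sy*.023,z) for z in(0,.055) for sx,sy in((1,1),(1,-1),(-1,-1),(-1,1))]
    for i,j in((0,1),(1,2),(2,3),(3,0),(4,5),(5,6),(6,7),(7,4),(0,4),(1,5),(2,6),(3,7)):
        cv2.line(im,P(c[i]),P(c[j]),(255,0,255),1,cv2.LINE_AA,3)
    for q in noz:
        a=tuple(int(round(v*8)) for v in proj(n,q));cv2.circle(im,a,12,(255,0,255),1,cv2.LINE_AA,3)
    return im
E
python3 - <<'E'
from h import *
s=r.read_state();H=H_now(s);print(H)
u=np.array([np.cos(np.radians(-5.2)),np.sin(np.radians(-5.2)),0]);c=np.array([.5645,-.287,.11])
noz=[c+.024*u,c-.024*u]
for n,(x,y,w,h) in (("scene",(180,80,120,90)),("side",(270,100,80,70))):
    im=cv2.imread(f"pics/{n}7.png");K=6
    M2=np.float32([[K,0,-x*K],[0,K,-y*K]])
    big=cv2.warpAffine(im,M2,(w*K,h*K),flags=cv2.INTER_CUBIC)
    def P(p): return tuple(int(round(v)) for v in (proj(n,p)-[x,y])*K)
    c8=[(sx*.046,sy*.023,z) for z in(0,.055) for sx,sy in((1,1),(1,-1),(-1,-1),(-1,1))]
    W=[(H@np.array([*v,1]))[:3] for v in c8]
    for i,j in((0,1),(1,2),(2,3),(3,0),(4,5),(5,6),(6,7),(7,4),(0,4),(1,5),(2,6),(3,7)):
        cv2.line(big,P(W[i]),P(W[j]),(255,0,255),1,cv2.LINE_AA)
    for q in noz: cv2.circle(big,P(q),6,(0,255,0),1,cv2.LINE_AA)
    cv2.imwrite(f"pics/{n}7o.png",big)
E
```

```text
[[ 0.9967  0.0779  0.023   0.5536]
 [-0.0777  0.9969 -0.0088 -0.25  ]
 [-0.0236  0.007   0.9997  0.238 ]
 [ 0.      0.      0.      1.    ]]
```

View pics/scene7o.png

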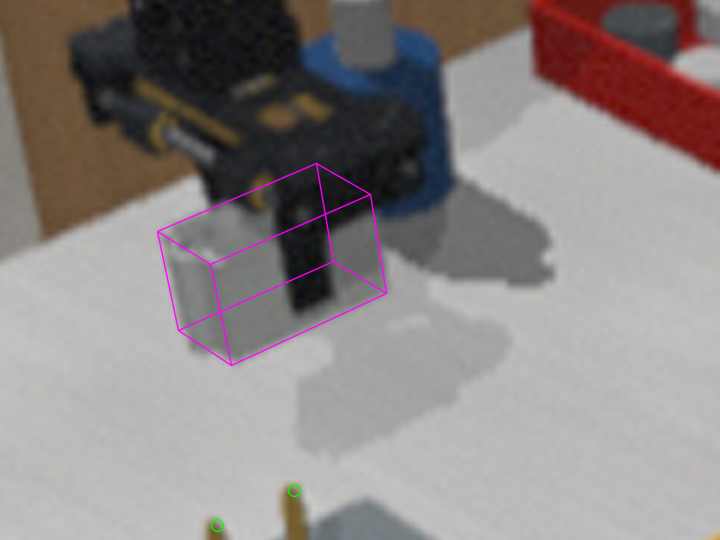

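View pics/side7o.png

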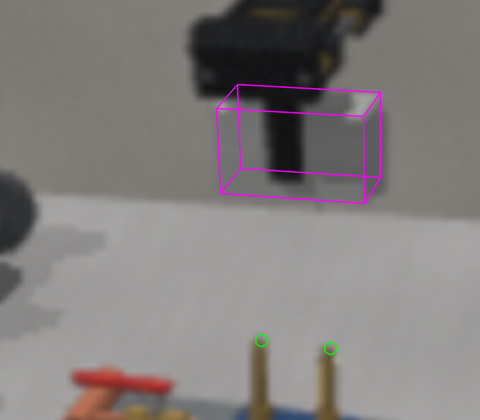

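The robot-pose overlay matches the held housing in both fixed cameras, and the nozzle markers at (0.5645,-0.287) sit on the tips. I'll move laterally at this height, then descend part way.

```bash
python3 -m inch '[{"translation":[0,-1.8,0.8],"spin":0.4},{"translation":[0,-1.8,0.8],"spin":0.4},{"translation":[0,0,0],"spin":0},{"translation":[2,0,0],"spin":0},{"translation":[2,0,0],"spin":0},{"translation":[2,0,0],"spin":0},{"translation":[1,0,0],"spin":0},{"translation":[0,0,0],"spin":0},{"translation":[0,0,0],"spin":0}]'
cat > look.py <<'E'
from h import *
import sys
k=sys.argv[1];cx,cy=float(sys.argv[2]),float(sys.argv[3])
s=r.read_state();M=R.from_quat(s["eef_rot"]).as_matrix();H=H_now(s);print(s["time"],s["ee_pos"],s["ft_force"],s["width"],"vel",abs(s["joint_vel"]).max());print("joints",s["joint_positions"]);print(H)
print("tool x",M[:,0],"yaw",np.degrees(np.arctan2(H[1,0],H[0,0])))
u=np.array([np.cos(np.radians(-5.2)),np.sin(np.radians(-5.2)),0]);c=np.array([cx,cy,.11])
print("to go cm tool",M.T@(np.array([cx,cy,.12])-H[:3,3])*100)
noz=[c+.024*u,c-.024*u]
for n,(x,y,w,h) in (("scene",(180,110,100,75)),("side",(280,110,70,70))):
    im=cv2.cvtColor(optics.camera(n),cv2.COLOR_RGB2BGR);K=8
    big=cv2.resize(im[y:y+h,x:x+w],None,fx=K,fy=K,interpolation=cv2.INTER_CUBIC)
    cv2.imwrite(f"pics/{n}{k}.png",big)
    def P(p): return tuple(int(round(v)) for v in (proj(n,p)-[x,y]+.5)*K)
    W=[(H@np.array([sx*.046,sy*.023,z,1]))[:3] for z in(0,.055) for sx,sy in((1,1),(1,-1),(-1,-1),(-1,1))]
    for i,j in((0,1),(1,2),(2,3),(3,0),(4,5),(5,6),(6,7),(7,4),(0,4),(1,5),(2,6),(3,7)):
        cv2.line(big,P(W[i]),P(W[j]),(255,0,255),1,cv2.LINE_AA)
    for q in noz: cv2.circle(big,P(q),6,(0,255,0),1,cv2.LINE_AA)
    for t in (.024,-.024):
        cv2.drawMarker(big,P((H@np.array([t,0,0,1]))[:3]),(255,255,0),cv2.MARKER_CROSS,10,1)
    cv2.imwrite(f"pics/{n}{k}o.png",big)
E
python3 look.py 8 .5645 -.287
```

```text
time: 11.98
ee_pos: [0.5683, -0.2815, 0.2006]
eef_rot: [0.032, 0.717, -0.032, 0.696]
ft_force: [-0.9, 0.5, -3.3]
width: 0.0454
11.975 [ 0.5683 -0.2815  0.2006] [-0.8791  0.5296 -3.3483] 0.04540069050462046 vel 0.0020297433841075688
joints [ 0.8652  0.4749 -0.6616  1.433   0.2983  1.363   1.6673]
[[ 0.9956  0.0911  0.0204  0.5657]
 [-0.091   0.9958 -0.0094 -0.281 ]
 [-0.0212  0.0075  0.9997  0.1681]
 [ 0.      0.      0.      1.    ]]
tool x [-0.03    0.0006 -0.9995] yaw -5.2206683464477095
to go cm tool [ 4.8071 -0.5937  0.0828]
```

View pics/scene8o.png

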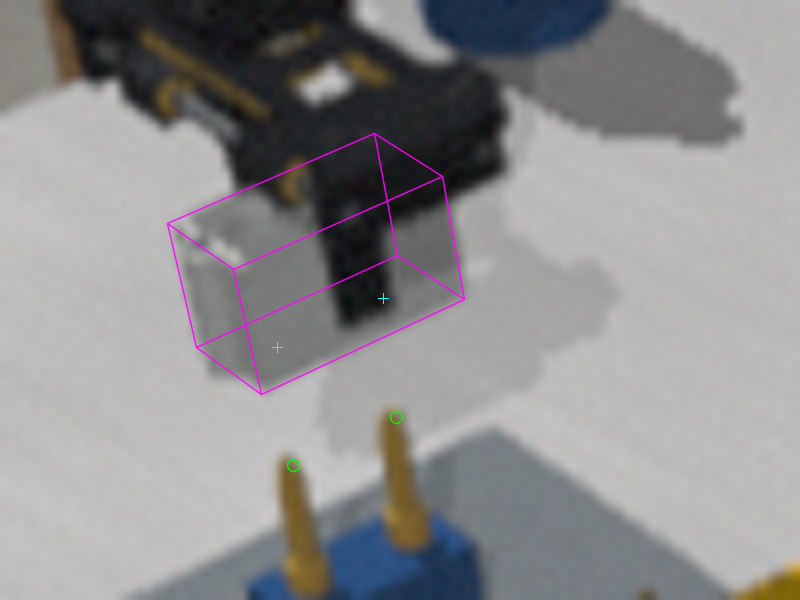

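View pics/side8o.png

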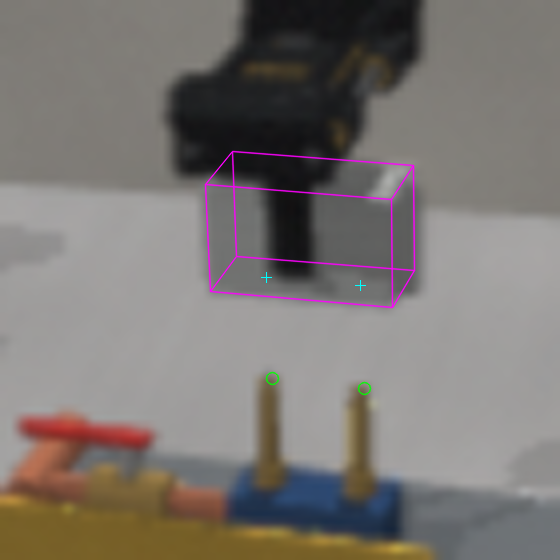

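```bash
python3 -m inch '[{"translation":[0,-0.6,0.1],"spin":0},{"translation":[1.5,0,0],"spin":0},{"translation":[1.5,0,0],"spin":0},{"translation":[0.2,0,0],"spin":0},{"translation":[0,0,0],"spin":0},{"translation":[0,0,0],"spin":0}]'
python3 look.py 9 .5650 -.2875
python3 - <<'E'
import cv2,numpy as np
for n in("scene","side"):
    a=cv2.imread(f"pics/{n}9.png")
    cl=cv2.createCLAHE(3,(4,4));l=cv2.cvtColor(a,cv2.COLOR_BGR2LAB);l[...,0]=cl.apply(l[...,0])
    cv2.imwrite(f"pics/{n}9e.png",cv2.cvtColor(l,cv2.COLOR_LAB2BGR))
E
```

```text
time: 12.82
ee_pos: [0.5677, -0.2884, 0.1663]
eef_rot: [0.032, 0.717, -0.033, 0.696]
ft_force: [0.7, 0.4, -4.4]
width: 0.0457
12.825 [ 0.5677 -0.2884  0.1663] [ 0.6959  0.3584 -4.361 ] 0.045748008272903234 vel 0.001558467319836211
joints [ 0.8684  0.5046 -0.6509  1.4668  0.3164  1.3043  1.6645]
[[ 0.9956  0.0917  0.0203  0.5651]
 [-0.0915  0.9958 -0.0094 -0.2879]
 [-0.0211  0.0075  0.9997  0.1338]
 [ 0.      0.      0.      1.    ]]
tool x [-0.0299  0.0006 -0.9996] yaw -5.250963846291216
to go cm tool [1.3783 0.0415 0.0299]
```

View pics/scene9o.png

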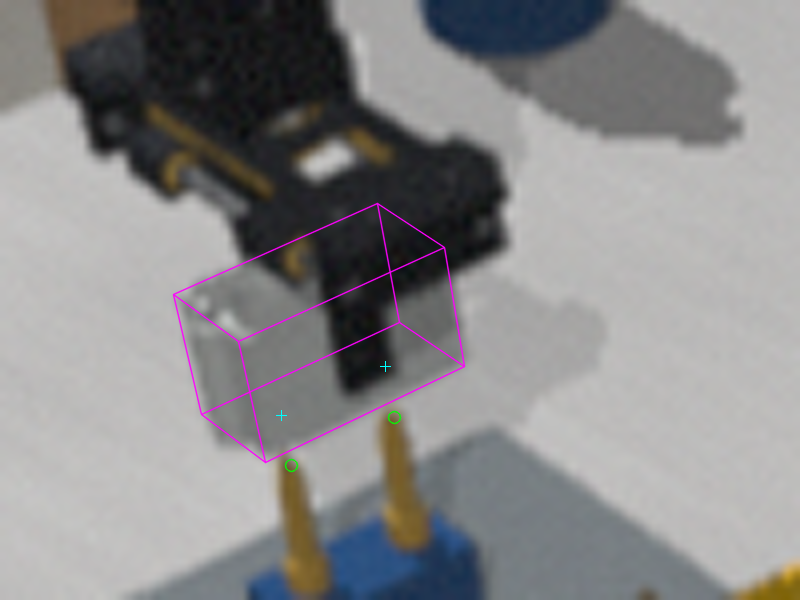

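View pics/side9o.png

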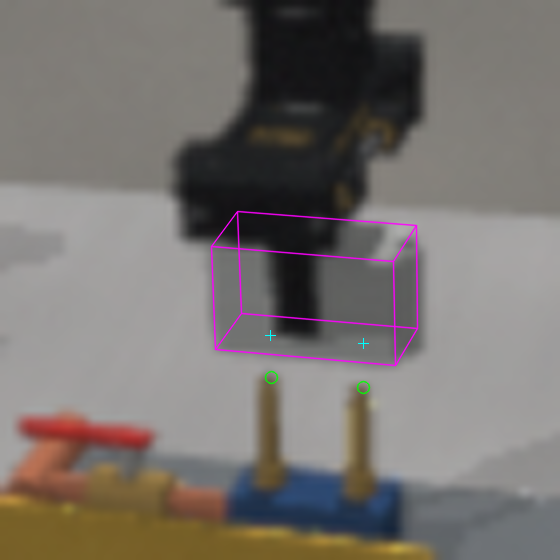

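View pics/scene9e.png

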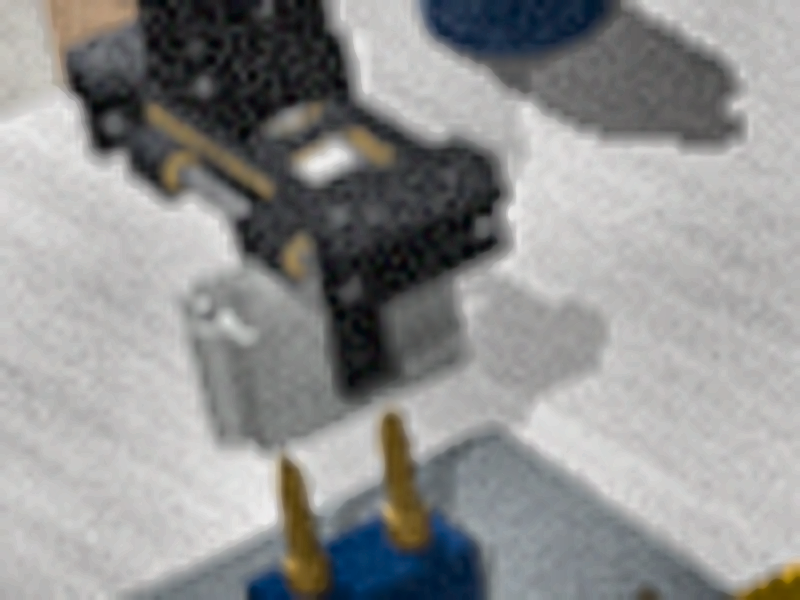

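View pics/side9e.png

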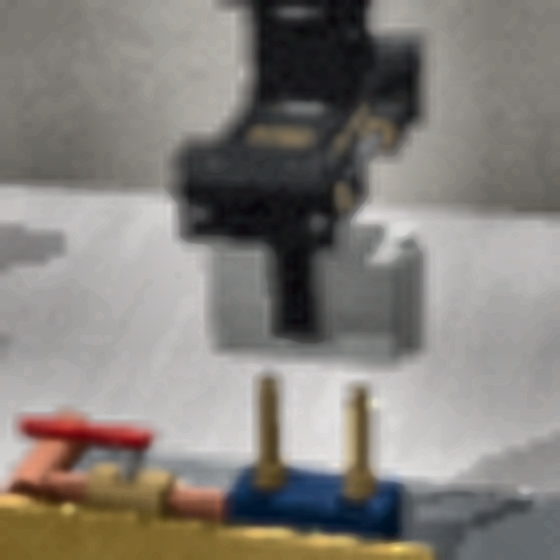

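The overlay roughly agrees. To pin down housing-versus-nozzle alignment inside the same images, I'll measure sub-pixel edge offsets on averaged frames.

```bash
cat > edge.py <<'E'
from h import *
from scipy.ndimage import map_coordinates, gaussian_filter1d
def avg(n,k=5):
    return np.mean([optics.camera(n).astype(float) for _ in range(k)],0)
def edge(img,n,A,B,ch,rng=4,lo=.1,hi=.9,nt=40):
    a,b=proj(n,A),proj(n,B);d=(b-a)/np.linalg.norm(b-a);nn=np.array([-d[1],d[0]])
    t=np.linspace(lo,hi,nt);o=np.arange(-rng,rng+.01,.1)
    P=a+(b-a)*t[:,None]
    X=P[:,0,None]+nn[0]*o;Y=P[:,1,None]+nn[1]*o
    pr=map_coordinates(img@np.array(ch,float),[Y,X],order=1).mean(0)
    g=np.gradient(gaussian_filter1d(pr,4),.1)
    return nn,o,pr,g
E
python3 - <<'E'
from edge import *
s=r.read_state();H=H_now(s);I={n:avg(n) for n in("scene","side")}
np.savez("fr9.npz",**I)
w=lambda *v:(H@np.array([*v,1]))[:3]
G=[.33,.34,.33]
E={"scene bot":("scene",w(.046,.023,0),w(-.046,.023,0)),
"scene rightV":("scene",w(-.046,.023,.003),w(-.046,.023,.035)),
"side bot":("side",w(.046,.023,0),w(-.046,.023,0)),
"side leftV":("side",w(.046,.023,.0),w(.046,.023,.05)),
"side midV":("side",w(-.046,.023,.0),w(-.046,.023,.05)),
"scene midV":("scene",w(.046,.023,.0),w(.046,.023,.05))}
for k,(n,A,B) in E.items():
    for lo,hi in (((.03,.35),(.72,.97)) if 'bot' in k else ((.1,.9),)):
        nn,o,pr,g=edge(I[n],n,A,B,G,lo=lo,hi=hi)
        print(k,lo,"normal",nn,"peaks",[(round(o[i],1),round(g[i],1)) for i in range(2,len(g)-2) if abs(g[i])>=max(abs(g[i-2:i+3])) and abs(g[i])>4],"prof",pr[::10].round(0))
E
```

```text
scene bot 0.03 normal [0.4333 0.9013] peaks [(np.float64(-0.4), np.float64(18.0)), (np.float64(1.9), np.float64(-6.1))] prof [121. 121. 122. 130. 148. 158. 152. 148. 146.]
scene bot 0.72 normal [0.4333 0.9013] peaks [(np.float64(-3.4), np.float64(8.4)), (np.float64(-0.2), np.float64(22.3))] prof [108. 119. 122. 128. 150. 167. 169. 169. 169.]
scene rightV 0.1 normal [ 0.985  -0.1726] peaks [(np.float64(0.5), np.float64(29.6))] prof [106. 107. 109. 112. 126. 157. 171. 169. 168.]
side bot 0.03 normal [-0.0903  0.9959] peaks [(np.float64(-2.3), np.float64(6.0)), (np.float64(0.2), np.float64(22.0)), (np.float64(2.8), np.float64(-9.6))] prof [104. 106. 112. 116. 129. 151. 155. 147. 141.]
side bot 0.72 normal [-0.0903  0.9959] peaks [(np.float64(-3.3), np.float64(10.7)), (np.float64(0.4), np.float64(21.9)), (np.float64(2.8), np.float64(-15.1))] prof [ 97. 109. 113. 115. 128. 152. 158. 144. 134.]
side leftV 0.1 normal [ 0.9989 -0.0458] peaks [(np.float64(-0.5), np.float64(-21.8))] prof [161. 160. 160. 153. 129. 116. 114. 114. 114.]
side midV 0.1 normal [ 0.9999 -0.0116] peaks [(np.float64(-0.3), np.float64(-5.1)), (np.float64(3.4), np.float64(24.8))] prof [101. 101. 101. 100.  95.  95.  96. 108. 139.]
scene midV 0.1 normal [ 0.9767 -0.2147] peaks [(np.float64(-1.6), np.float64(-7.5))] prof [137. 137. 131. 124. 119. 120. 122. 123. 124.]
```

```bash
python3 - <<'E'
from edge import *
s=r.read_state();H=H_now(s);I=dict(np.load("fr9.npz"))
w=lambda *v:(H@np.array([*v,1]))[:3]
G=[.33,.34,.33]
def jac(n,P,nn): return np.array([(proj(n,P+e)-proj(n,P))@nn/1e-3 for e in np.eye(3)*1e-3])
E=[("scene",w(.046,.023,0),w(-.046,.023,0),-.3),("scene",w(-.046,.023,.003),w(-.046,.023,.035),.5),
("side",w(.046,.023,0),w(-.046,.023,0),.3),("side",w(.046,.023,0),w(.046,.023,.05),-.5),("side",w(-.046,.023,0),w(-.046,.023,.05),-.3)]
A=[];b=[]
for n,p,q,o in E:
    nn=edge(I[n],n,p,q,G)[0];A.append(jac(n,(p+q)/2,nn));b.append(o)
A=np.array(A);b=np.array(b)
x=np.linalg.lstsq(A,b,rcond=None)[0];print("housing offset mm",x*1e3,"res",A@x-b)
x2=np.linalg.lstsq(A[:,:2],b,rcond=None)[0];print("z fixed",x2*1e3,A[:,:2]@x2-b)
# nozzles: brass vs bg: red-blue channel
C=[1,0,-1]
c=np.array([.565,-.2875,.11]);u=np.array([np.cos(np.radians(-5.25)),np.sin(np.radians(-5.25)),0])
for n in("scene","side"):
  for sg in(1,-1):
    P=c+sg*.024*u
    # horizontal profile at heights below tip
    res=[]
    for dz in (.004,.008,.012,.016,.02,.025):
        p=proj(n,P-[0,0,dz]);x=np.arange(-6,6.01,.1)
        v=map_coordinates(I[n]@np.array(C,float),[np.full_like(x,p[1]),p[0]+x],order=1)
        v=v-np.median(v[(abs(x)>4)]);v=np.clip(v,0,None);v[v<.3*v.max()]=0;res.append((v*x).sum()/v.sum())
    # vertical: top
    p=proj(n,P);y=np.arange(-6,8,.1);dd=proj(n,P-[0,0,.02])-p;dd/=np.linalg.norm(dd)
    off=np.mean(res)
    v=map_coordinates(I[n]@np.array(C,float),[p[1]+y*dd[1],p[0]+off+y*dd[0]],order=1)
    g=np.gradient(gaussian_filter1d(v,3),.1)
    print(n,sg,"du",np.round(res,2),"top edge at",y[g.argmax()].round(2),v[::10].round(0))
    print("  expected top edge", min(((proj(n,P+.004*np.array([np.cos(t),np.sin(t),0]))-p)@dd) for t in np.linspace(0,6.3,30)).round(2))
E
```

```text
housing offset mm [0.7779 3.1932 2.1114] res [ 0.3793 -0.1057 -0.4323  0.1393 -0.0148]
z fixed [0.474  1.3195] [ 0.5629 -0.3841 -0.1532  0.3093  0.127 ]
scene 1 du [-0.5  -0.51 -0.59 -0.61 -0.61 -0.56] top edge at -0.0 [-0. -0. -1. -0. 11. 25. 42. 61. 71. 75. 75. 73. 71. 72.]
  expected top edge -0.7
scene -1 du [-0.64 -0.69 -0.69 -0.71 -0.62 -0.61] top edge at -0.2 [-1. -1. -1. -0.  8. 25. 49. 65. 71. 73. 73. 75. 75. 74.]
  expected top edge -0.69
side 1 du [-0.45 -0.41 -0.41 -0.4  -0.41 -0.42] top edge at -0.0 [ 1.  1.  0.  1.  2.  3. 18. 36. 44. 46. 46. 46. 46. 46.]
  expected top edge -0.42
side -1 du [-0.41 -0.35 -0.56 -0.74 -0.78 -0.78] top edge at -0.4 [ 0.  0. -0.  1.  2.  4. 23. 33. 43. 48. 49. 49. 48. 48.]
  expected top edge -0.43
```

```bash
python3 - <<'E'
from edge import *
c=np.array([.565,-.2875,.11])
def J(n,P): return np.array([(proj(n,P+e)-proj(n,P))/1e-3 for e in np.eye(3)*1e-3]).T
a,b=J("scene",c),J("side",c)
print(a,b)
A=np.array([a[0],b[0],a[1],b[1]]);y=np.array([-.61,-.48,.55,.2])
for idx in([0,1],[0,1,2,3]):
    x=np.linalg.lstsq(A[idx][:,:2],y[idx],rcond=None)[0];print(idx,x*1e3,A[:,:2]@x-y)
E
```

```text
[[-250.8541  198.9189  -45.8605]
 [ 134.9227  117.054  -261.8899]] [[-243.7185  -42.7334   -1.5189]
 [ -17.2542  105.3611 -225.2229]]
[0, 1] [ 2.0532 -0.4773] [-0.      0.     -0.3289 -0.2857]
[0, 1, 2, 3] [2.556  0.7527] [ 0.1185 -0.1751 -0.117  -0.1648]
```

In the same images, the nozzles lie about (+1.6, -1.2) mm from the housing's bore positions. I'll apply that and descend to hover height.

```bash
python3 -m inch '[{"translation":[0,-0.15,0.2],"spin":0},{"translation":[0.7,0,0],"spin":0},{"translation":[0.7,0,0],"spin":0},{"translation":[0,0,0],"spin":0},{"translation":[0,0,0],"spin":0},{"translation":[0,0,0],"spin":0}]'
python3 look.py 10 .5667 -.2895
```

```text
time: 14.18
ee_pos: [0.569, -0.2902, 0.1506]
eef_rot: [0.032, 0.717, -0.033, 0.695]
ft_force: [0.8, -0.0, -4.2]
width: 0.0456
14.175 [ 0.569  -0.2902  0.1506] [ 0.8216 -0.0007 -4.1831] 0.04555909300811426 vel 0.002349624724390726
joints [ 0.8653  0.5219 -0.6454  1.4773  0.3263  1.2801  1.6599]
[[ 0.9956  0.0918  0.0211  0.5663]
 [-0.0916  0.9957 -0.0098 -0.2897]
 [-0.0219  0.0079  0.9997  0.1181]
 [ 0.      0.      0.      1.    ]]
tool x [-0.0307  0.001  -0.9995] yaw -5.258308276849106
to go cm tool [-0.1918  0.0203  0.033 ]
```

View pics/scene10.png

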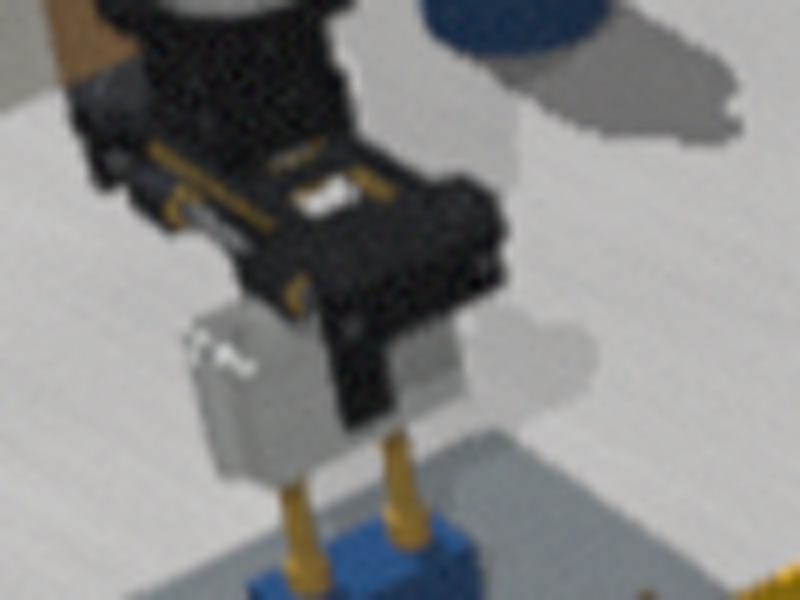

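View pics/side10.png

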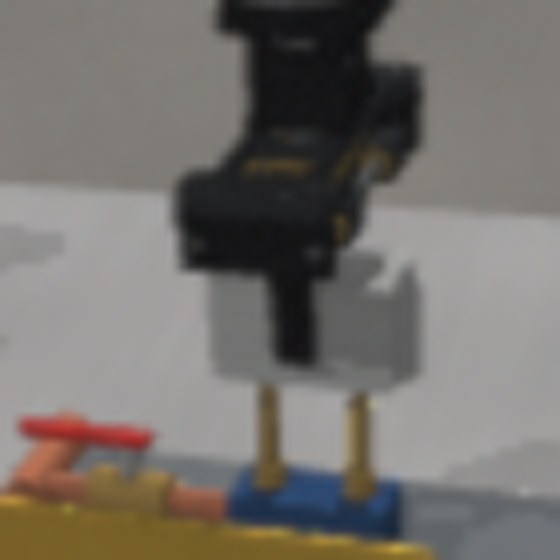

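```bash
cat > fit.py <<'E'
from edge import *
s=r.read_state();H=H_now(s);I={n:avg(n) for n in("scene","side")}
w=lambda *v:(H@np.array([*v,1]))[:3];G=[.33,.34,.33]
def jac(n,P,nn): return np.array([(proj(n,P+e)-proj(n,P))@nn/1e-3 for e in np.eye(3)*1e-3])
E=[("scene",w(.046,.023,0),w(-.046,.023,0),.72,.97,1),("scene",w(.046,.023,0),w(-.046,.023,0),.03,.13,1),("scene",w(-.046,.023,.003),w(-.046,.023,.035),.1,.9,1),
("side",w(.046,.023,0),w(-.046,.023,0),.03,.2,1),("side",w(.046,.023,0),w(-.046,.023,0),.85,.97,1),("side",w(.046,.023,0),w(.046,.023,.05),.1,.9,-1),("side",w(-.046,.023,0),w(-.046,.023,.05),.1,.9,-1)]
A=[];b=[]
for n,p,q,lo,hi,sg in E:
    nn,o,pr,g=edge(I[n],n,p,q,G,rng=1.8,lo=lo,hi=hi);i=(sg*g).argmax();A.append(jac(n,p+(q-p)*(lo+hi)/2,nn));b.append(o[i])
A=np.array(A);b=np.array(b);print("meas px",b)
x=np.linalg.lstsq(A,b,rcond=None)[0];print("offset mm",x*1e3,"res",A@x-b)
x2=np.linalg.lstsq(A[:,:2],b,rcond=None)[0];print("z fixed",x2*1e3,A[:,:2]@x2-b)
print("H",H[:3,3],"cam est",H[:3,3]+x, "zfix",H[:2,3]+x2,"nozzle cam est .5673 -.2872")
E
python3 fit.py
```

```text
meas px [-0.3 -1.8  0.6  0.5  0.1 -0.4 -0.1]
offset mm [-0.0305  1.1288  2.4616] res [-0.11    1.3796 -0.3684 -0.9322 -0.5372  0.356   0.0746]
z fixed [-0.456  -1.5954] [-0.014   1.4781 -0.7692 -0.6779 -0.28    0.6007  0.2787]
H [ 0.5663 -0.2897  0.1182] cam est [ 0.5663 -0.2885  0.1206] zfix [ 0.5659 -0.2913] nozzle cam est .5673 -.2872
```

As an independent check across the jaws, the wrist camera lies in the tool's y=0 plane. The housing's boss and the nozzle block should therefore share the centre column there.

```bash
python3 - <<'E'
from edge import *
im=avg("wrist",3).astype(np.uint8);cv2.imwrite("pics/w10.png",cv2.cvtColor(im,cv2.COLOR_RGB2BGR))
cv2.imwrite("pics/w10c.png",cv2.resize(cv2.cvtColor(im,cv2.COLOR_RGB2BGR)[110:260,225:415],None,fx=4,fy=4,interpolation=cv2.INTER_CUBIC))
E
```

```text
(no output)
```

View pics/w10c.png

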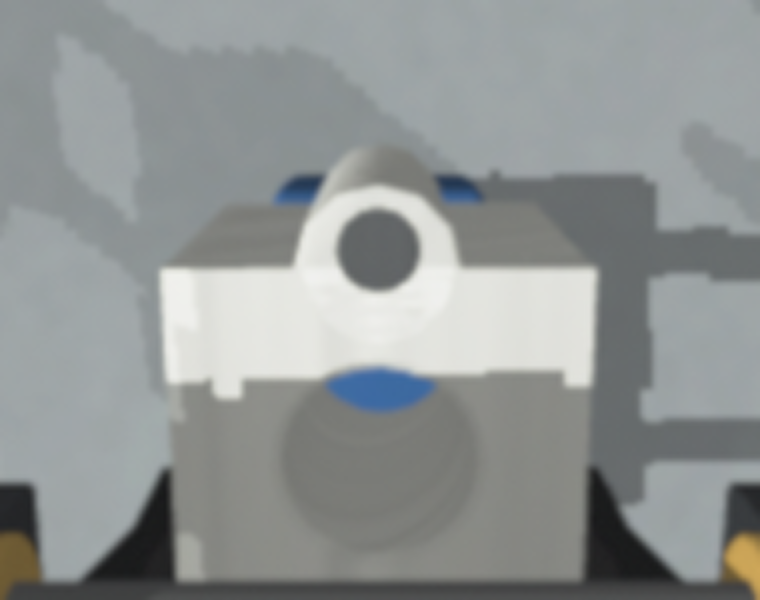

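The wrist view shows block, boss hole and bore all centred on the same column: crop columns about 378.5, 378 and 379, with the camera axis at 379. That puts y within 1 mm. I'll raise it slightly so the gap is nearer 10 mm, then do a final check.

```bash
python3 -m inch '[{"translation":[-0.15,0,0.04],"spin":0},{"translation":[0,0,0],"spin":0},{"translation":[0,0,0],"spin":0},{"translation":[0,0,0],"spin":0}]'
python3 look.py 11 .5667 -.2897; python3 - <<'E'
from h import *
im=cv2.cvtColor(optics.camera("scene"),cv2.COLOR_RGB2BGR);cv2.imwrite("pics/final.png",im)
im=cv2.cvtColor(optics.camera("wrist"),cv2.COLOR_RGB2BGR);cv2.imwrite("pics/w11c.png",cv2.resize(im[110:260,225:415],None,fx=4,fy=4,interpolation=cv2.INTER_CUBIC))
E
```

```text
time: 15.42
ee_pos: [0.5694, -0.2902, 0.1521]
eef_rot: [0.032, 0.717, -0.033, 0.695]
ft_force: [-0.3, -1.3, -4.6]
width: 0.0458
15.425 [ 0.5694 -0.2902  0.1521] [-0.2541 -1.3268 -4.6219] 0.04578361380371341 vel 0.0017115307263525746
joints [ 0.8648  0.5216 -0.6456  1.4745  0.3259  1.2833  1.6602]
[[ 0.9955  0.0918  0.0213  0.5667]
 [-0.0916  0.9957 -0.0099 -0.2897]
 [-0.0221  0.0079  0.9997  0.1196]
 [ 0.      0.      0.      1.    ]]
tool x [-0.0309  0.0011 -0.9995] yaw -5.258960440863652
to go cm tool [-0.0441 -0.     -0.0014]
```

View pics/side11o.png

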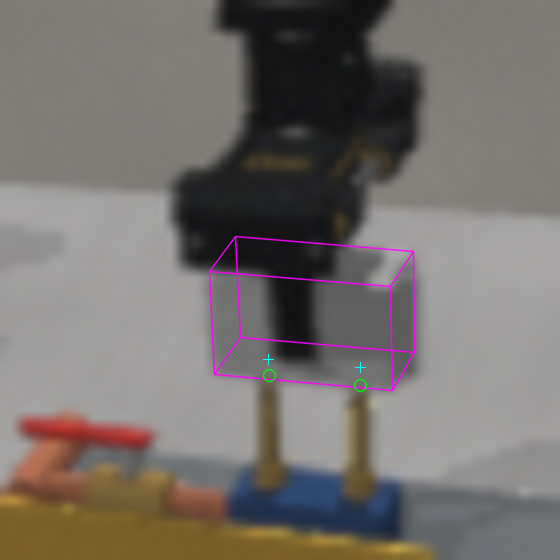

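View pics/final.png

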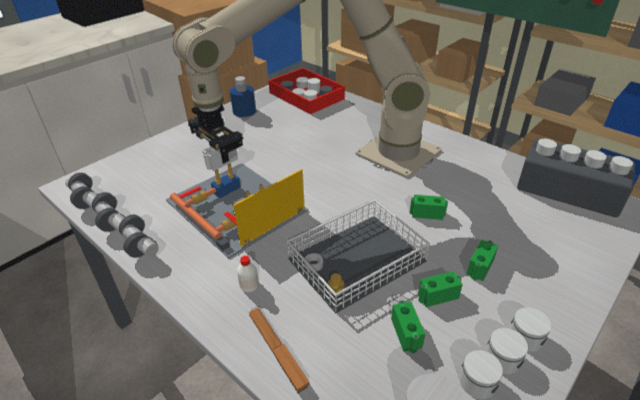

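View pics/w11c.png

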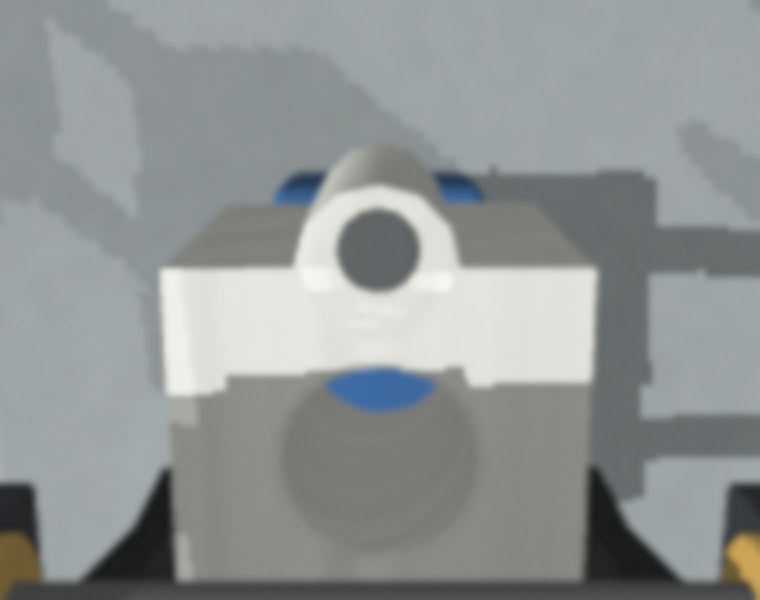

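The final views show everything in place, with the bores in line with the nozzles at side crop columns 268 and 360. The ring, cap and bottle have not moved. Handing in.

```bash
python3 -c "
from bench import close_job
print(close_job())"
```

```text
the job is handed in; nothing more can be done
None
```

I took the bare aluminium housing out of the basket and carried it high over the guard. It is now held over the far (-y) nozzle pair, the one whose red handle is in line with its pipe. I handed the job in at about 15.5 s, still gripping it at 45 N. No contact with the stand, nozzles or guard showed in the pictures or the force readings.

Last checks:
- **Height and tilt:** by robot pose the underside is at 0.1196 m, about 9.6 mm above the tips. A noisy edge fit in the fixed cameras put the underside 1–2.5 mm higher. The housing leans about 1.3°.
- **Heading:** the yaw is -5.3°, against about -5.2° for the stand.
- **Centring:** in the wrist view the block, boss and bore share the centre column, so the offset across the jaws is under 1 mm. In the side camera the bore marks and nozzles agree within about 1.5 mm.
- **Steadiness and other things:** the arm was at rest and the grip width read 45.8 mm. The ring, cap and bottle look unmoved in the last scene picture.

**Disagreement:** the first high wrist view put the nozzles 5–10 mm further to -y than the fixed cameras did. I set the final position from housing-versus-nozzle comparisons within the same images. The last edge fit was spoiled where a nozzle overlapped the housing edge, so I gave it little weight.

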